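# Latch the bush plate of a flange checking fixture

### The job

A flange ring sits in the checking fixture. Swing the fixture's hinged bush plate down until its rubber pads rest on the ring, hook the latch's loop over the keeper on the plate's nose and press it gently down until you feel it seat on the bottom of the groove, then press the red lever down over centre until it is fully home and holds the plate clamped on the ring. Do not force anything, and leave the ring and the tools lying around as they are.

Things in the scene. Friction and masses are not known exactly. Their poses are not given: they have to be found in the camera images.
- fixture: Checking fixture, fixed to the bench: aluminium base plate 130 x 272 x 12 mm. Its frame F: origin on the bench under the ring's centre, z up, +y along the plate to the dark hinge blocks, -y to the latch with the red lever, x across. Bush plate and latch are centred on F's plane x = 0 and move only parallel to it.
- leaf (a joint): Angle of the bush plate (aluminium, 112 mm wide, 12 mm thick, round window, four bushes), rad; hinge line along x through F (0, 0.092, 0.064). 0 = level, positive = nose raised; starts at 0.45 to 0.8. Stays where it is left; 1 to 4 N on the nose lowers it. Its rubber pads meet the ring at about 0.04 and push back hard below that. Latched: -0.025 to 0.025.
- leaf_nose (a point): Point on the bush plate's top face and centre line near the front end of its 36 mm wide nose; with the plate level at F (0, -0.084, 0.070). Its y and z axes are F's, turned with the plate.
- keeper_nominal (a point): On the bush plate: centre of the loop's bar when it lies in the groove of the steel keeper hook (18 mm wide) against the lip, keeper at mid setting. Groove floor 3 mm below, 19 mm long towards the hinge, open there; lip 3 to 7.5 mm away on the far side (-y), its round top 5.75 mm above this point. The keeper is slotted: hook and floor may sit up to 4 mm higher or lower than this point shows.
- lever (a joint): Angle of the latch lever, rad. 0 = home (down, over centre, on its rubber stop); grows as it is raised; end stop at 1.50; starts at 0.2 to 0.6. Light friction, stays where it is left. With the loop hooked it resists from about 1.15 to 0.65 downward, with 3 to 10 N at lever_grip. Dead centre at 0.12; below it the loop's pull snaps it home.
- lever_pin (a point): Axis of the lever on the base bracket, at F (0, -0.1286, 0.0396).
- lever_grip (a point): Point inside the red lever grip, 75 mm from lever_pin. The grip is a bar 20 mm wide (x) and 13 mm thick, from 34 to 90 mm from the pin; it points (lever - 0.087) rad above F's -y axis.
- loop (a joint): Angle of the wire loop on the lever, rad. The loop's pivot is on the lever's crank, 24 mm from lever_pin in the direction (lever - 1.080) rad above F's -y axis; the loop points (2.137 + lever - loop) rad above -y. 1.45 = thrown back on its stop (start), 0.8 to 1.1 when laid in the keeper with the lever up, near 0 when latched. Swings freely and falls by its own weight.
- loop_bar (a point): Middle of the loop's cross bar (steel, 6 mm thick, along x), 65.9 mm from the loop's pivot. The two side wires run at x = -15 and +15 mm and pass either side of the keeper.
- loop_tab (a point): Middle of the loop's yellow finger tab: a flat tongue 10 mm wide (x), 5.5 mm thick, reaching 34 mm beyond the bar; this point is 24 mm from loop_bar, in the loop's direction turned 0.593 rad towards the lever. Pinch it from above across its 10 mm width (fingers closing along x); it may turn between the fingers.
- ring: Machined flange ring, 132 mm across and 40 mm high, loose, seated over the spigot of the fixture; origin at the middle of its underside, 12 mm above the bench.
- plug_gauge: Plug gauge 18 x 112 x 16 mm, loose, lying in front of the lever; leave it.
- feeler: Feeler gauge set 15 x 95 x 10 mm, loose, lying behind the lever; leave it.
- deburr_tool: Deburring tool with orange handle, 20 x 142 x 16 mm, loose, lying beside the hinge end; leave it.

How it is judged:
On the way, in this order (a step that is already met when the one before it is completed fails the run):
1. the bush plate is down, its pads resting on the ring (leaf below 0.06 rad) (value of joint leaf below 0.06 rad), for 0.2 s.
2. with the lever still up (above 0.9 rad) the loop's bar lies behind the keeper's lip and is pressed on the groove's floor with 2 to 15 N (y of loop_bar in the frame of keeper_nominal between -0.002 and 0.0185 m and z of loop_bar in the frame of keeper_nominal below 0.005 m and value of joint lever above 0.9 rad and contact force between loop and leaf between 2 and 15 N), for 0.15 s.
At the end, for the whole second after the job is handed in: The lever is home (below 0.03 rad), the loop's bar lies in the keeper's groove against its lip, the bush plate is drawn down (leaf below 0.03 rad) and its pads clamp the ring with more than 30 N; the ring is at rest (value of joint each of lever, leaf below 0.03 rad and contact force between leaf and ring above 30 N and y of loop_bar in the frame of keeper_nominal between -0.002 and 0.003 m and z of loop_bar in the frame of keeper_nominal between -0.006 and 0.005 m and linear speed of ring below 0.01 m/s); the robot touches nothing.
It fails at once if the bush plate is pushed with more than 40 N (contact force between the fingers and leaf above 40 N).
It fails at once if the held loop is forced against the keeper or plate with more than 15 N (contact force between the fingers and loop above 0.5 N and contact force between loop and leaf above 15 N).
It fails at once if the lever grip is pushed with more than 35 N (contact force between the fingers and lever_c0 above 35 N).
It fails at once if the ring is shifted by more than 8 mm (distance of ring from where it was at the start of the episode above 0.008 m).
It fails at once if a tool lying beside the fixture is moved by more than 20 mm (distance of any of plug_gauge, feeler, deburr_tool from where it was at the start of the episode above 0.02 m).
It also fails if it takes over 67 s, if anything falls off the work surface, if the arm or the gripper's body presses on something with over 40 N, if the wrist force passes 120 N, or if a joint passes its speed limit or range.

### The arm

A 6-joint arm with a two-finger parallel gripper is mounted at the origin on a cart in front of the work surface, level with it; the furniture and walls round the work are solid. World frame = base frame: x ahead of the robot, y to its left, z up, the work surface at z = 0. Lengths are in m, angles in rad, forces in N, time in s.
With the tool pointing down it reaches from about 0.3 to 0.875 m from the base axis. Payload 6.4 kg.
Tool frame: the origin (TCP) lies on the mounting face of the last link; the fingertips stand 173 mm ahead of it and the grasp point (between the pads) lies 155 mm ahead of it (ctrl.tip_reach is the distance from the TCP to the fingertips, in m); z points along the fingers, y is the line along which they close (so a half turn about z gives the same grasp; the last joint's range is limited). The gripper opens to 85 mm and grips with 20 to 120 N. Pads are 22 mm wide; open, the fingers measure 114 mm over their backs; the gripper's body (76 mm by 85 mm) begins 54 mm behind the grasp point. The pads swing forward as they close: fully open they stand 13 mm farther back than shut.
Start: joints at [1.113, 0.181, 1.607, -0, 1.354, -0.206], TCP at [0.143, 0.557, 0.405] pointing down, gripper open.
Joint ranges: [-2.99, 2.99], [-0.89, 2.07], [0.3, 2.58], [-1.14, 4.28], [0, 2.63], [-3.12, 3.12]. Speed limits (rad/s): [2.57, 2.57, 3.01, 3.14, 3.14, 3.14].

### API

Orientations are given as a unit quaternion [w, x, y, z].
In Python, from bench import ctrl gives the robot as it stands.
- The arm moves only by the shell command python3 -m pendant 'ROWS'. ROWS is JSON, a list that holds one entry, the list of rows, each a list of 7 numbers: the opening, from 0 (shut) to 1 (fully open), then the shift along the tool's x, y, z in mm, then the turn, a rotation vector about the tool's x, y, z in rad. A call has 1 to 5 rows; each row is the pose to reach, as a shift and turn from the pose commanded when the call began, along the tool's axes at that moment; what a row does not reach only later rows make up. A row lasts 1/12 s, in which the tool goes at most 41.7 mm and 7.16 degrees, less where a joint would pass 70% of its speed; a pose out of reach is approached as far as the arm can. A call with a gripper value outside its range is refused whole. The fingers move at their own pace and stop on an object; the grip force is fixed at half the most. Time passes only in rows, so rows that repeat a pose let the fingers close. It gives the time, the measured TCP pose, the force, the opening and the grip force at its end, in the units of the state.
- ctrl.get_obs(): the state, without advancing time (a new reading comes with each control period).
- ctrl.camera(name): name is "scene" or "top" or "wrist"; returns the picture (384x512x3 uint8, red, green, blue); there is no depth.
- ctrl.camera_params(name): a dict with "mtx" (3x3 intrinsics, pixels), "world_from_camera" (4x4, takes a point from camera to world coordinates); the wrist camera has in their place "tool_from_camera" (4x4, takes a point from camera to tool coordinates, whose origin is the TCP and whose axes are the flange's). Camera axes: x right, y down, z forward; pixel columns grow to the right and rows downward; lengths in m; the calibration is good to about 2 mm. A picture is of the moment at which its call begins: read the wrist's pose just before it. camera_params takes no time and is no camera call.
- ctrl.hand_in(): hands the job in; it is judged then, once.
Trained networks look in the newest picture that a camera, given by its name, has taken for a name from the list of things; names that differ only in an ending like _2 or _b are one class to them, and where a whole thing is asked for, a point or a joint stands for the part that bears it (a point fixed in the world has none). Each returns a list of dicts, best first, with "confidence" (0 to 1); they miss things now and then, are a little off and sometimes report something else, mostly with a low value. They report only what shows in the picture. A call takes as long as a camera call.
- ctrl.boxes_of(camera, name): "point" ([column, row] as shares, 0 to 1, of the picture: columns of its width, rows of its height, amid what is visible of it).
The state is a dict: "time_s": time; "q": joint angles; "dq": joint speeds; "joint_efforts": joint torques, N m; "eef_pos": TCP position; "eef_rot": TCP orientation; "wrist_force": force on the tool from outside, world axes, zero at the start; "torque": the same for the moment, N m; "opening": opening from 0.0 (shut) to 1.0 (fully open); "grasp_force": force on a finger pad.
Only numpy, scipy, OpenCV 4.12 (cv2) and the standard library are available. Lean on these libraries where they do the work, as an engineer would, in place of code of your own. Each camera call takes 0.05 s, during which the arm holds its last target. There are 200 camera calls.

## Working session

There is one attempt and no reset: what is moved stays moved. The work goes in short steps, Python scripts to look and compute and a shell command to move; the robot and the scene stay as the last step left them, time stands still between calls to the robot, and variables do not carry over. Pictures are saved under pics/ and viewed, at most 12 in all, crops included, and the job is handed in when it is done.

```bash
ls; mkdir -p pics; python3 - <<'E'
from bench import ctrl
import cv2, numpy as np
np.set_printoptions(precision=4,suppress=True)
ims=[]
for c in ["scene","top"]:
    im=ctrl.camera(c); cv2.imwrite(f"pics/{c}0.png",im[:,:,::-1])
    p=ctrl.camera_params(c); print(c,p["mtx"],p["world_from_camera"])
    for n in ["fixture","ring","leaf","leaf_nose","keeper_nominal","lever","lever_grip","loop","loop_bar","loop_tab","plug_gauge","feeler","deburr_tool"]:
        print(n,[(round(d["point"][0]*512,1),round(d["point"][1]*384,1),round(d["confidence"],2)) for d in ctrl.boxes_of(c,n)[:2]])
o=ctrl.get_obs();print(o)
print(ctrl.tip_reach)
E
```

```text
pics
scene [[492.279    0.     256.8563]
 [  0.     492.279  183.7803]
 [  0.       0.       1.    ]] [[ 0.4997 -0.4178  0.7588 -0.3918]
 [-0.8661 -0.2562  0.4293 -0.4284]
 [ 0.015  -0.8717 -0.4899  0.6711]
 [ 0.      0.      0.      1.    ]]
fixture [(285.7, 237.1, 0.69)]
ring [(271.9, 215.6, 0.96)]
leaf [(267.1, 188.8, 0.83), (283.0, 238.5, 0.57)]
leaf_nose [(262.3, 190.4, 0.88)]
keeper_nominal [(265.8, 188.7, 0.86), (341.2, 229.7, 0.36)]
lever [(341.6, 238.4, 0.7)]
lever_grip [(336.6, 239.8, 0.75)]
loop [(365.9, 250.6, 0.71), (334.6, 234.4, 0.64)]
loop_bar [(336.6, 233.1, 0.49)]
loop_tab [(337.1, 227.9, 0.45)]
plug_gauge [(318.8, 278.6, 0.85)]
feeler [(367.0, 252.2, 0.68)]
deburr_tool [(263.3, 191.1, 0.55)]
top [[404.7254   0.     253.1105]
 [  0.     404.7254 188.3463]
 [  0.       0.       1.    ]] [[-0.0288 -0.9863  0.1622  0.3401]
 [-0.9992  0.024  -0.0312  0.0809]
 [ 0.0269 -0.163  -0.9863  0.9998]
 [ 0.      0.      0.      1.    ]]
fixture [(279.9, 206.7, 0.8), (356.2, 183.5, 0.36)]
ring [(269.3, 225.9, 0.73)]
leaf [(260.0, 190.0, 0.94)]
leaf_nose [(256.6, 192.8, 0.84)]
kee
[... 191 characters left out ...]
.5, 0.52), (344.2, 211.5, 0.48)]
loop_tab [(345.2, 206.8, 0.75)]
plug_gauge [(337.5, 241.9, 0.64)]
feeler [(349.8, 183.0, 0.6), (204.0, 202.9, 0.47)]
deburr_tool [(279.3, 204.8, 0.69), (204.3, 203.4, 0.56)]
{'time_s': 1.4, 'q': array([ 1.1127,  0.1808,  1.607 , -0.    ,  1.3539, -0.2063]), 'dq': array([ 0.0004,  0.0013,  0.    , -0.0001, -0.0006,  0.0008]), 'joint_efforts': array([ -0.0014, -44.4835, -35.1674,  -0.0003,   0.0008,  -0.    ]), 'eef_pos': array([0.1433, 0.5569, 0.4046]), 'eef_rot': array([-0.    ,  0.1256,  0.9921, -0.0001]), 'wrist_force': array([-0.0365, -0.9063,  0.8544]), 'torque': array([-0.0096, -0.0034, -0.0237]), 'grasp_force': 0.0, 'opening': 0.9993379343427267}
0.1734
```

```bash
python3 - <<'E'
import cv2
a=cv2.imread("pics/top0.png")[120:285,180:400];cv2.imwrite("pics/top0c.png",cv2.resize(a,(800,600),interpolation=cv2.INTER_CUBIC))
a=cv2.imread("pics/scene0.png")[120:315,180:440];cv2.imwrite("pics/scene0c.png",cv2.resize(a,(800,600),interpolation=cv2.INTER_CUBIC))
E
```

```text
(no output)
```

View pics/top0c.png

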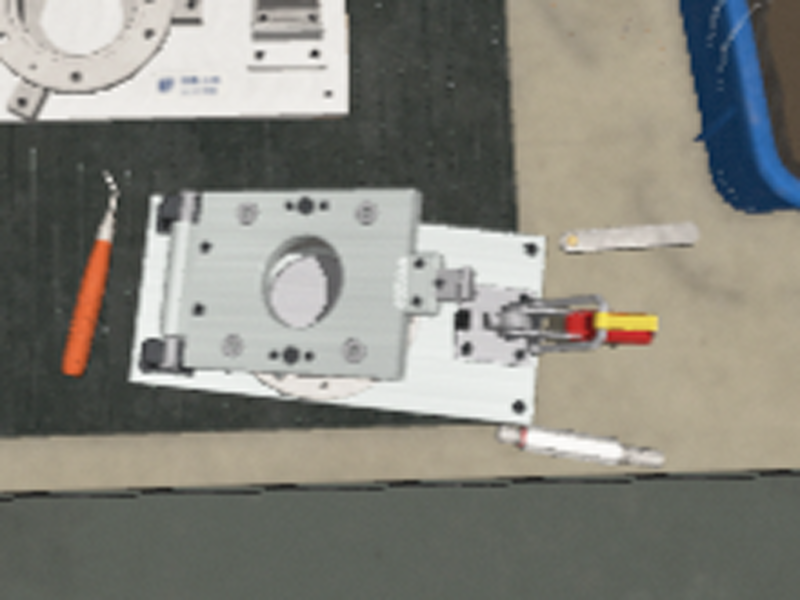

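View pics/scene0c.png

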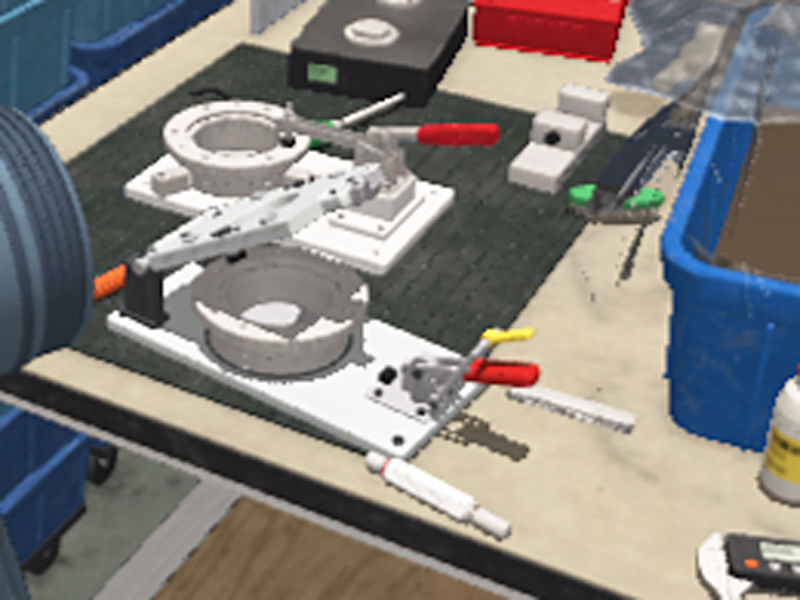

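```bash
cat > h.py <<'E'
import numpy as np, cv2
from bench import ctrl
from scipy.spatial.transform import Rotation as R
from scipy.optimize import least_squares
np.set_printoptions(precision=4,suppress=True)
def cam(c,pos=None,rot=None):
    p=ctrl.camera_params(c)
    if c!="wrist": return p["mtx"],p["world_from_camera"]
    T=np.eye(4);T[:3,:3]=R.from_quat(np.roll(rot,-1)).as_matrix();T[:3,3]=pos
    return p["mtx"],T@p["tool_from_camera"]
def proj(C,P):
    K,T=C;q=(np.atleast_2d(P)-T[:3,3])@T[:3,:3];return q[:,:2]/q[:,2:]*[K[0,0],K[1,1]]+[K[0,2],K[1,2]]
def w(f,P): # F->world, f=(x,y,yaw)
    P=np.atleast_2d(P);c,s=np.cos(f[2]),np.sin(f[2])
    return np.c_[f[0]+c*P[:,0]-s*P[:,1],f[1]+s*P[:,0]+c*P[:,1],P[:,2]]
PIN=np.array([0,-.1286,.0396])
def d(a): return np.array([0,-np.cos(a),np.sin(a)])
def grip(l,r=.075): return PIN+r*d(l-.087)
def piv(l): return PIN+.024*d(l-1.08)
def bar(l,p): return piv(l)+.0659*d(2.137+l-p)
def tab(l,p,r=.024,sgn=-1): return bar(l,p)+r*d(2.137+l-p+sgn*.593)
def leafp(a,P): # point given at level leaf -> F
    P=np.atleast_2d(P)-[0,.092,.064];c,s=np.cos(-a),np.sin(-a)
    return np.c_[P[:,0],c*P[:,1]-s*P[:,2],s*P[:,1]+c*P[:,2]]+[0,.092,.064]
NOSE=np.array([0,-.084,.070])
E
python3 - <<'E'
from h import *
T=cam("top");S=cam("scene")
t=lambda a:np.array(a)/3.636+[180,120]
s=lambda a:np.array(a)/(800/260)+[180,120]
def res(p,v=0):
    f=p[:3];a,l,off=p[3:6];r=[]
    C=np.array([[.065,-.136+off,.012],[-.065,-.136+off,.012],[-.065,.136+off,.012],[.065,.136+off,.012]])
    r.append(proj(T,w(f,C))-t([[545,236],[533,424],[130,380],[152,195]]))
    r.append(proj(S,w(f,C[[1,2]]))-s([[398,458],[107,315]]))
    r.append(proj(T,w(f,grip(l,.090)))-t([657,328]))
    r.append(proj(S,w(f,grip(l,.090)))-s([537,375]))
    r.append(proj(S,w(f,grip(l,.034)))-s([470,371]))
    r.append((proj(T,w(f,leafp(a,NOSE)))-t([455,281]))*.3)
    r.append((proj(S,w(f,leafp(a,NOSE)))-s([365,182]))*.3)
    th=np.linspace(0,6.28,90);ring=np.c_[.066*np.cos(th),.066*np.sin(th),0*th]
    q=proj(S,w(f,ring+[0,0,.012]));r.append(np.array([[0,q[:,1].max()-242.8]]))
    q=proj(S,w(f,ring+[0,0,.052]));r.append(np.array([[q[:,0].max()-299.6,q[:,0].min()-242.4]]))
    if v: print(np.vstack(r))
    return np.vstack(r).ravel()
o=least_squares(res,[.45,.05,0,.6,.3,-.02],loss="soft_l1");print(o.x);res(o.x,1)
f=o.x[:3];l=o.x[4]
for p in (1.45,):
  print("tab",proj(T,w(f,tab(l,p))),proj(S,w(f,tab(l,p))),"alt",proj(T,w(f,tab(l,p,sgn=1))),proj(S,w(f,tab(l,p,sgn=1))),"obs",t([627,321]),s([510,338]))
E
```

```text
[ 0.4627  0.0147 -0.1329  0.5166  0.4144 -0.0148]
[[ 0.5362 -0.2064]
 [-0.0196  0.3016]
 [-0.189   0.5795]
 [-0.0069 -0.6354]
 [ 1.1525 -1.8192]
 [-0.6768 -0.5316]
 [-0.1853  0.5506]
 [ 0.4007  0.164 ]
 [-0.9005 -0.8844]
 [-1.7427  0.3409]
 [-1.196   0.878 ]
 [ 0.      1.7898]
 [ 0.3454  0.5651]]
tab [[357.0903 208.7498]] [[349.6181 228.7183]] alt [[347.9878 206.9946]] [[339.9835 219.7766]] obs [352.4422 208.2838] [345.75 229.85]
```

```bash
cat >> h.py <<'E'
F0=np.array([.4627,.0147,-.1329])
def toolR(f,t=0):
    Fy=np.array([-np.sin(f[2]),np.cos(f[2]),0]);Fx=np.array([np.cos(f[2]),np.sin(f[2]),0])
    z=np.sin(t)*Fy-[0,0,np.cos(t)];return np.c_[np.cross(Fx,z),Fx,z]
def delta(tipF,t=0,f=F0,reach=.1734):
    o=ctrl.get_obs();Rc=R.from_quat(np.roll(o["eef_rot"],-1)).as_matrix();Rg=toolR(f,t)
    tcp=w(f,tipF)[0]-reach*Rg[:,2]
    print("shift mm",(Rc.T@(tcp-o["eef_pos"])*1000).round(1),"turn",R.from_matrix(Rc.T@Rg).as_rotvec().round(3))
def tipF(f=F0,reach=.1734):
    o=ctrl.get_obs();Rc=R.from_quat(np.roll(o["eef_rot"],-1)).as_matrix()
    p=o["eef_pos"]+reach*Rc[:,2]-[f[0],f[1],0];c,s=np.cos(f[2]),np.sin(f[2])
    print("tip in F mm",np.array([c*p[0]+s*p[1],-s*p[0]+c*p[1],p[2]])*1000,"F force",o["wrist_force"],"t",o["time_s"],"q",o["q"],"open",o["opening"])
E
python3 -c "
from h import *
for a in (.52,.4,.3,.2,.1,.045): print(a,leafp(a,[0,-.06,.07]))
delta([0,-.04,.2]);delta([0,-.04,.25])"
```

```text
0.52 [[ 0.     -0.0369  0.1447]]
0.4 [[ 0.     -0.0457  0.1287]]
0.3 [[ 0.     -0.0514  0.1147]]
0.2 [[ 0.     -0.0558  0.1001]]
0.1 [[ 0.     -0.0586  0.0851]]
0.045 [[ 0.     -0.0596  0.0768]]
shift mm [-449.2 -485.2   31.3] turn [-0.     0.     1.452]
shift mm [-449.2 -485.2  -18.7] turn [-0.     0.     1.452]
```

```bash
python3 -m pendant '[[[0,-40,-43,-10,0,0,0],[0,-80,-86,-10,0,0,0],[0,-110,-120,-10,0,0,0],[0,-130,-145,-10,0,0,0],[0,-150,-160,-10,0,0,0]]]'
python3 -m pendant '[[[0,-150,-160,0,0,0,0],[0,-150,-160,0,0,0,0],[0,-150,-160,0,0,0,0],[0,-150,-160,0,0,0,0],[0,-150,-160,0,0,0,0]]]'
python3 -c "
from h import *
delta([0,-.037,.2])
tipF()"
```

```text
time_s: 1.82
eef_pos: [0.2423, 0.3728, 0.4147]
eef_rot: [0.0, 0.125, 0.992, 0.0]
wrist_force: [0.6, -0.5, 0.2]
opening: 0.3
grasp_force: 0.0
time_s: 2.23
eef_pos: [0.3428, 0.19, 0.415]
eef_rot: [0.001, 0.125, 0.992, 0.0]
wrist_force: [0.6, 0.5, -0.8]
opening: 0.003
grasp_force: 0.0
shift mm [-164.  -176.7   41.7] turn [0.001 0.001 1.452]
tip in F mm [-141.8159  157.9649  241.6291] F force [ 0.5587  0.5391 -0.8224] t 2.2333 q [ 0.2008 -0.2719  2.0202  0.0001  1.392  -1.1186] open 0.0029410254092608534
```

```bash
python3 -m pendant '[[[0,-30,-32,0,0,0,0.12],[0,-60,-64,0,0,0,0.24],[0,-90,-97,0,0,0,0.36],[0,-120,-130,0,0,0,0.48],[0,-150,-160,0,0,0,0.6]]]'
python3 -m pendant '[[[0,0,0,0,0,0,0.12],[0,0,0,0,0,0,0.24],[0,0,0,0,0,0,0.36],[0,0,0,0,0,0,0.48],[0,0,0,0,0,0,0.6]]]'
python3 -c "
from h import *
delta([0,-.037,.19])
tipF()"
```

```text
time_s: 2.65
eef_pos: [0.4428, 0.0068, 0.415]
eef_rot: [0.0, 0.416, 0.909, 0.0]
wrist_force: [1.3, 0.7, 0.2]
opening: -0.0
grasp_force: 0.0
time_s: 3.07
eef_pos: [0.4425, 0.0088, 0.4147]
eef_rot: [0.0, 0.666, 0.746, 0.0]
wrist_force: [0.2, 0.5, -0.6]
opening: 0.003
grasp_force: 0.0
shift mm [-32.3  11.8  51.3] turn [ 0.    -0.     0.245]
tip in F mm [-19.2549  -8.5326 241.2628] F force [ 0.1893  0.5084 -0.6377] t 3.0667 q [-0.2496 -0.1378  1.9112  0.      1.3681 -0.362 ] open 0.002517033325035596
```

```bash
python3 -m pendant '[[[0,-32,12,30,0,0,0.12],[0,-32,12,40,0,0,0.245],[0,-32,12,51,0,0,0.245],[0,-32,12,51,0,0,0.245]]]'
python3 - <<'E'
from h import *
o=ctrl.get_obs();im=ctrl.camera("wrist");cv2.imwrite("pics/w1.png",im[:,:,::-1]);print(ctrl.camera_params("wrist"))
C=cam("wrist",o["eef_pos"],o["eef_rot"])
for n,P in dict(grip90=grip(.4144,.09),grip34=grip(.4144,.034),tab=tab(.4144,1.45),pin=PIN,nose=leafp(.52,NOSE)[0],c0=[.065,-.1508,.012],c1=[-.065,-.1508,.012]).items(): print(n,proj(C,w(F0,P)))
tipF()
E
```

```text
time_s: 3.4
eef_pos: [0.4573, -0.0212, 0.3613]
eef_rot: [-0.002, 0.749, 0.662, -0.001]
wrist_force: [-0.7, -0.3, -0.3]
opening: -0.004
grasp_force: 0.0
{'mtx': array([[297.6284,   0.    , 255.9562],
       [  0.    , 297.6284, 189.9162],
       [  0.    ,   0.    ,   1.    ]]), 'tool_from_camera': array([[ 0.0001, -0.948 , -0.3183,  0.0829],
       [ 1.    , -0.    ,  0.0003, -0.0001],
       [-0.0003, -0.3183,  0.948 ,  0.0305],
       [ 0.    ,  0.    ,  0.    ,  1.    ]])}
grip90 [[256.0958 337.0073]]
grip34 [[256.632  286.6447]]
tab [[256.1513 345.5612]]
pin [[256.9572 256.1053]]
nose [[257.9451 255.5628]]
c0 [[309.7831 260.684 ]]
c1 [[203.7961 259.5322]]
tip in F mm [ -0.8029 -35.8969 189.1812] F force [-1.0332  0.4115 -0.0588] t 3.45 q [-0.3059 -0.0418  1.9329  0.0002  1.2534 -0.1838] open -0.00018580406856566828
```

View pics/w1.png

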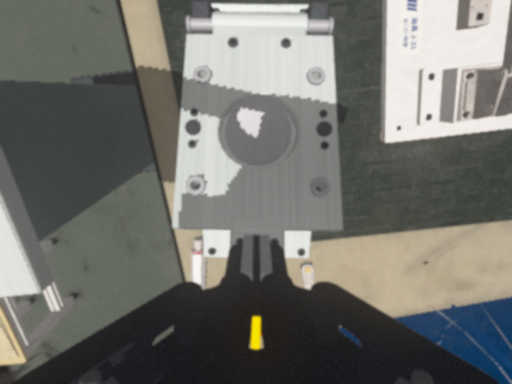

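```bash
python3 -m pendant '[[[0,-1,1,15,0,0,0],[0,-1,1,30,0,0,0],[0,-1,1,35,0,0,0],[0,-1,1,40,0,0,0],[0,-2,1,45,0,0,0]]]' | grep -E "time|force"
python3 -m pendant '[[[0,-4,0,6,0,0,0],[0,-6,0,11,0,0,0],[0,-8,0,16,0,0,0],[0,-10,0,21,0,0,0],[0,-11,0,24,0,0,0]]]'| grep -E "time|force"
python3 -c "
from h import *
tipF()"
```

```text
time_s: 3.87
wrist_force: [-0.7, 0.4, 1.9]
grasp_force: 0.9
time_s: 4.28
wrist_force: [0.2, -0.4, 2.0]
grasp_force: 0.7
tip in F mm [  1.3465 -49.7125 120.6777] F force [ 0.2259 -0.3951  1.9873] t 4.2833 q [-0.3354  0.0571  1.9887 -0.0001  1.096  -0.2091] open 0.003093994693586319
```

```bash
python3 -m pendant '[[[0,-2,-1,6,0,0,0],[0,-4,-1,12,0,0,0],[0,-6,-1,20,0,0,0],[0,-7,-1,26,0,0,0],[0,-8,-1,32,0,0,0]]]' | grep -E "time|force"
python3 -m pendant '[[[0,-1,0,3,0,0,0],[0,-1,0,6,0,0,0],[0,-1,0,8,0,0,0]]]'| grep -E "time|force"
python3 -c "
from h import *
tipF()"
```

```text
time_s: 4.7
wrist_force: [-0.4, -1.4, 1.9]
grasp_force: 0.8
time_s: 4.95
wrist_force: [-0.1, -1.5, 1.7]
grasp_force: 0.6
tip in F mm [  0.0156 -58.2951  80.6626] F force [-0.1233 -1.4969  1.7076] t 4.95 q [-0.355   0.1237  2.0147 -0.0002  1.0043 -0.2289] open -0.0015925589598760938
```

```bash
python3 -m pendant '[[[0,-1,0,2,0,0,0],[0,-1,0,3,0,0,0],[0,-1,0,3,0,0,0]]]' | grep -E "time|force"
python3 -m pendant '[[[0,0,0,1,0,0,0],[0,0,0,1,0,0,0]]]'| grep -E "time|force"
python3 -m pendant '[[[0,0,0,1,0,0,0],[0,0,0,1,0,0,0]]]'| grep -E "time|force"
python3 -c "
from h import *
tipF()"
```

```text
time_s: 5.2
wrist_force: [0.0, 0.1, 1.2]
grasp_force: 0.0
time_s: 5.37
wrist_force: [0.1, 0.5, -0.4]
grasp_force: 0.0
time_s: 5.53
wrist_force: [0.1, -1.0, -0.3]
grasp_force: 0.1
tip in F mm [  0.5885 -59.3391  76.2659] F force [ 0.0992 -0.9609 -0.2711] t 5.5333 q [-0.3571  0.1321  2.0165 -0.0001  0.9926 -0.2311] open 0.0014505631271002103
```

```bash
for i in 1; do python3 -m pendant '[[[0,0,0,1,0,0,0],[0,0,0,1,0,0,0]]]'| grep -E "wrist"
python3 -m pendant '[[[0,0,0,1,0,0,0],[0,0,0,1,0,0,0]]]'| grep -E "wrist"
python3 -m pendant '[[[0,0,0,0.5,0,0,0],[0,0,0,0.5,0,0,0]]]'| grep -E "wrist";done
python3 -c "
from h import *
tipF()"
```

```text
wrist_force: [0.6, -0.5, 1.8]
wrist_force: [-3.1, 0.1, 8.0]
wrist_force: [-4.2, 1.0, 12.8]
tip in F mm [  0.7717 -59.4587  74.793 ] F force [-4.2256  0.985  12.8289] t 6.0333 q [-0.3571  0.1353  2.0166 -0.0004  0.9893 -0.231 ] open 0.0009661146151255281
```

```bash
python3 -m pendant '[[[0,0,0,-10,0,0,0],[0,-20,0,-40,0,0,0],[0,-60,0,-75,0,0,0],[0,-100,0,-85,0,0,0],[0,-140,0,-85,0,0,0]]]' | grep -E "time|wrist"
python3 - <<'E'
from h import *
im=ctrl.camera("top");cv2.imwrite("pics/t2.png",im[:,:,::-1]);im=ctrl.camera("scene");cv2.imwrite("pics/s2.png",im[:,:,::-1])
t=np.pi/4;n=np.array([0,np.cos(t),np.sin(t)]);u=np.array([0,np.sin(t),-np.cos(t)])
def tip(L):
    b=L-.087;g=lambda r:PIN+r*d(b)-.0065*np.array([0,np.sin(b),np.cos(b)])
    return g(.09)-.011*n+.012*u if b<.785 else g(.078)-.011*n
s=tip(.41)-.006*n
for L in (.41,.5,.6,.7,.8,.87,.95,1.05,1.15,1.25,1.35,1.42): p=tip(L);print(L,p*1000,"n,u from start mm",(p-s)@n*1000,(p-s)@u*1000)
print(s);tipF();delta(s-.05*u,t)
E
```

```text
time_s: 6.45
wrist_force: [2.3, -0.4, 0.0]
0.41 [   0.     -215.3019   45.7398] n,u from start mm 6.000000000000008 9.346479003703939e-15
0.5 [   0.     -212.9346   53.5054] n,u from start mm 13.165020838306248 -3.8170925653980774
0.6 [   0.     -209.4979   61.8446] n,u from start mm 21.49190770543543 -7.28373728789572
0.7 [   0.     -205.2458   69.7992] n,u from start mm 30.123281808975495 -9.901761660342869
0.8 [   0.     -200.2208   77.2895] n,u from start mm 38.97290131203683 -11.64500724861378
0.87 [   0.     -196.2701   82.2162] n,u from start mm 45.25020216736034 -12.335101696659276
0.95 [   0.     -192.0294   86.8599] n,u from start mm 51.532449702648265 -12.620112453180205
1.05 [   0.     -186.2567   92.1408] n,u from start mm 59.34849378890943 -12.272377248446524
1.15 [   0.     -179.9857   96.819 ] n,u from start mm 67.09077461715903 -11.146076885529
1.25 [   0.     -173.279   100.8478] n,u from start mm 74.68193387661896 -9.252464985348553
1.35 [   0.     -166.2035  104.1869] n,u from start mm 82.04612321327232 -6.610461892066853
1.42 [   0.     -161.0691  106.0957] n,u from start mm 87.02649315373206 -4.329610153602247
[ 0.     -0.2195  0.0415]
tip in F mm [   2.6961 -197.1353  160.519 ] F force [-0.0183  1.3587 -0.8712] t 6.55 q [-0.6405  0.0309  1.9238 -0.0016  1.1812 -0.5083] open 0.001766623156464029
shift mm [-180.5   -2.8  135.2] turn [0.004 0.789 0.003]
```

```bash
python3 -m pendant '[[[0,-40,-3,0,0,0.12,0],[0,-80,-3,0,0,0.24,0],[0,-120,-3,0,0,0.36,0],[0,-150,-3,0,0,0.48,0],[0,-180,-3,0,0,0.6,0]]]' | grep -E "time|wrist"
python3 - <<'E'
from h import *
t=np.pi/4;u=np.array([0,np.sin(t),-np.cos(t)]);s=np.array([0,-.2195,.0415])
tipF();delta(s-.05*u,t)
E
```

```text
time_s: 6.97
wrist_force: [0.8, 0.0, -0.2]
tip in F mm [  -1.0058 -274.1742  189.3658] F force [ 0.8073  0.0321 -0.2364] t 6.9667 q [-1.0267  0.3256  1.6405  0.3644  1.6654 -0.9576] open 0.0006948942878440647
shift mm [-79.2   0.3 106.3] turn [-0.003  0.18   0.006]
```

View pics/s2.png

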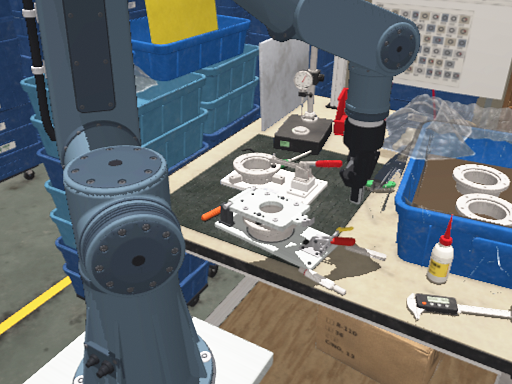

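The plate is down on the ring (nose at about (310,222)), and the lever with its yellow tab at (343,238) is untouched. Next the standoff under the lever.

```bash
python3 -m pendant '[[[0,-40,0,20,0,0.09,0],[0,-79,0,45,0,0.18,0],[0,-79,0,75,0,0.18,0],[0,-79,0,106,0,0.18,0],[0,-79,0,106,0,0.18,0]]]' | grep -E "time|wrist"
python3 - <<'E'
from h import *
t=np.pi/4;u=np.array([0,np.sin(t),-np.cos(t)]);s=np.array([0,-.2195,.0415])
tipF();delta(s-.05*u,t)
im=ctrl.camera("scene");cv2.imwrite("pics/s3.png",cv2.resize(im[190:310,280:440,::-1],(800,600),interpolation=cv2.INTER_CUBIC))
E
```

```text
time_s: 7.38
wrist_force: [-1.0, 1.0, 0.1]
tip in F mm [  -4.3759 -249.2426   71.1712] F force [-0.9733  1.0374  0.056 ] t 7.3833 q [-1.0484  0.5837  1.6486  0.4378  1.5886 -1.0687] open 4.638609354510831e-05
shift mm [ 0.9  2.3 -8. ] turn [-0.011 -0.005 -0.   ]
```

View pics/s3.png

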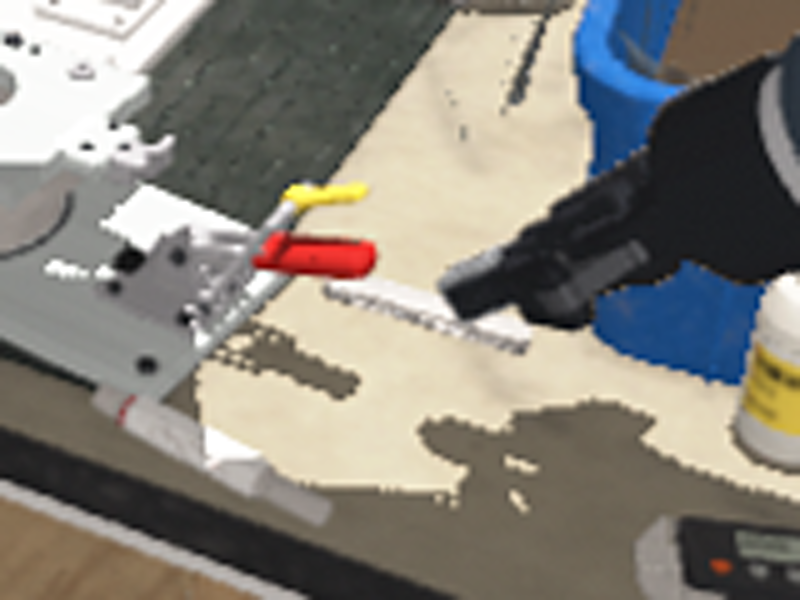

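The fingers (450,300 in the crop) point at the space under the red grip (315,257), and the route in is clear. I slide under and lift.

```bash
python3 -m pendant '[[[0,1,2,15,-0.01,0,0],[0,1,3,30,-0.01,0,0],[0,1,3,42,-0.01,0,0],[0,1,3,42,-0.01,0,0]]]' | grep -E "time|wrist"
python3 -m pendant '[[[0,7,0,0,0,0,0],[0,13,0,-4,0,0,0],[0,21,0,-7,0,0,0],[0,30,0,-10,0,0,0],[0,30,0,-10,0,0,0]]]' | grep -E "time|wrist"
python3 - <<'E'
from h import *
tipF()
im=ctrl.camera("scene");cv2.imwrite("pics/s4.png",cv2.resize(im[190:310,280:440,::-1],(800,600),interpolation=cv2.INTER_CUBIC))
E
```

```text
time_s: 7.77
wrist_force: [-0.2, -0.5, -0.5]
time_s: 8.18
wrist_force: [0.6, 0.1, -0.5]
tip in F mm [   4.0238 -210.6526   77.642 ] F force [ 0.5687  0.1456 -0.488 ] t 8.1833 q [-1.0003  0.5276  1.7152  0.4771  1.5427 -1.0469] open 0.0021229220887198303
```

View pics/s4.png

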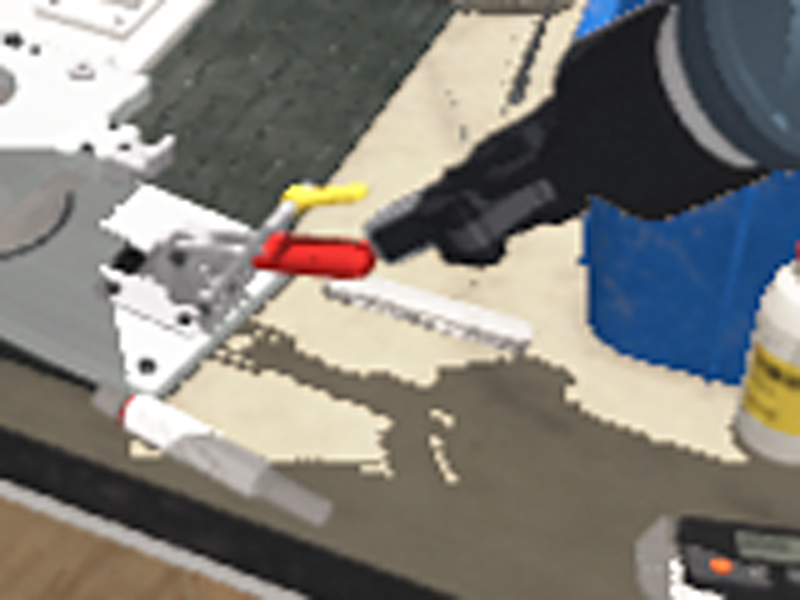

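The fingertip came up short and passed above the grip's end at (372,255), and the lever has not moved. I'll settle, measure and go back under.

```bash
python3 -m pendant '[[[0,-12,0,-25,0,0,0],[0,-30,0,-15,0,0,0],[0,-36,0,-10,0,0,0],[0,-36,0,-10,0,0,0],[0,-36,0,-10,0,0,0]]]' | grep -E "time|wrist"
python3 - <<'E'
from h import *
t=np.pi/4;u=np.array([0,np.sin(t),-np.cos(t)]);n=np.array([0,np.cos(t),np.sin(t)]);s=np.array([0,-.2195,.0415])
tipF();delta(s,t);delta(s+.012*u-.003*n,t)
E
```

```text
time_s: 8.65
wrist_force: [0.7, 0.4, -0.4]
tip in F mm [   2.5943 -241.8424   56.6267] F force [ 0.6696  0.3988 -0.4475] t 8.65 q [-1.0362  0.5989  1.6593  0.4552  1.5469 -1.0756] open 0.001417474953508332
shift mm [ 4.7 -2.  26.5] turn [0.004 0.003 0.004]
shift mm [ 1.7 -2.1 38.5] turn [0.004 0.003 0.004]
```

```bash
python3 -m pendant '[[[0,1,-2,20,0,0,0],[0,1,-2,38,0,0,0],[0,1,-2,38,0,0,0],[0,1,-2,38,0,0,0]]]' | grep -E "time|wrist"
python3 -c "
from h import *
tipF()"
python3 -m pendant '[[[0,8,0,0,0,0,0],[0,16,0,-3,0,0,0],[0,24,0,-7,0,0,0],[0,24,0,-7,0,0,0],[0,24,0,-7,0,0,0]]]' | grep -E "time|wrist"
python3 - <<'E'
from h import *
tipF()
im=ctrl.camera("scene");cv2.imwrite("pics/s5.png",cv2.resize(im[190:310,280:440,::-1],(800,600),interpolation=cv2.INTER_CUBIC))
E
```

```text
time_s: 8.98
wrist_force: [0.1, -1.0, 0.5]
tip in F mm [   0.9735 -214.1974   30.9342] F force [ 0.1452 -0.9743  0.5325] t 8.9833 q [-1.0079  0.6169  1.7048  0.4735  1.4802 -1.0863] open -0.0010436891411900572
time_s: 9.4
wrist_force: [0.1, -0.8, 0.3]
tip in F mm [   1.9013 -203.9541   53.8125] F force [ 0.1058 -0.7559  0.286 ] t 9.4 q [-0.9954  0.562   1.728   0.481   1.4995 -1.0648] open 0.0025392615028860645
```

View pics/s5.png

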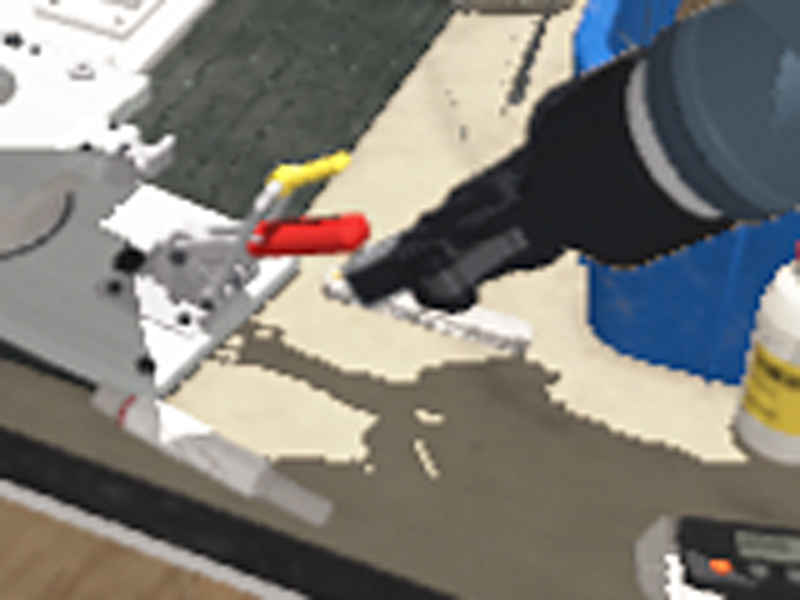

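The lever is rising on the finger: the grip now runs (250,240) to (368,230). I carry on up the arc.

```bash
python3 -m pendant '[[[0,8,-2,-2,0,0,0],[0,16,-2,-4,0,0,0],[0,24,-2,-5,0,0,0],[0,30,-2,-5,0,0,0],[0,36,-2,-5,0,0,0]]]' | grep -E "time|wrist"
python3 -m pendant '[[[0,6,0,1,0,0,0],[0,12,0,2,0,0,0],[0,18,0,4,0,0,0],[0,23.5,0,6,0,0,0],[0,23.5,0,6,0,0,0]]]' | grep -E "time|wrist"
python3 - <<'E'
from h import *
tipF()
im=ctrl.camera("scene");cv2.imwrite("pics/s6.png",cv2.resize(im[190:310,280:440,::-1],(800,600),interpolation=cv2.INTER_CUBIC))
E
```

```text
time_s: 9.87
wrist_force: [0.2, -1.3, -0.4]
time_s: 10.28
wrist_force: [-0.2, 0.2, -0.4]
tip in F mm [  -1.2468 -158.8377   94.1692] F force [-0.1895  0.1942 -0.438 ] t 10.2833 q [-0.9446  0.443   1.804   0.51    1.5225 -1.0092] open 0.0020237688502839648
```

View pics/s6.png

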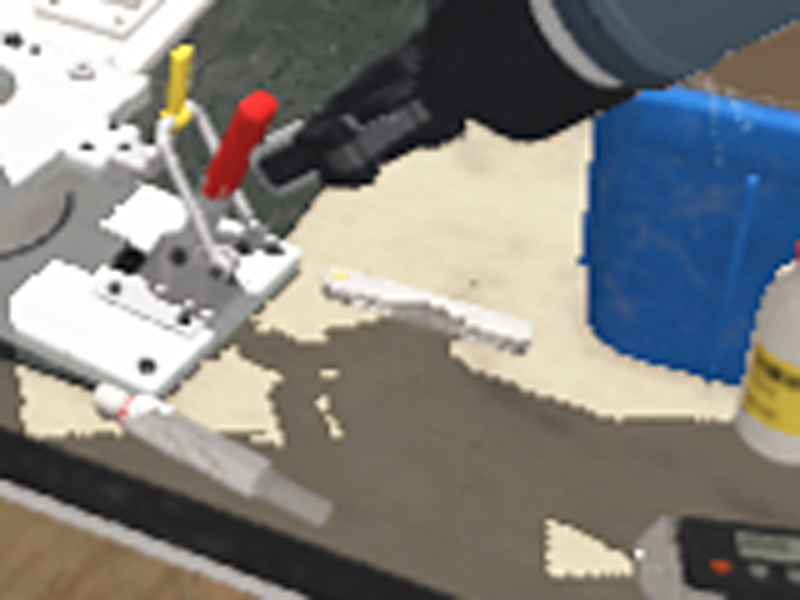

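```bash
python3 - <<'E'
from h import *
S=cam("scene")
for L in (1.1,1.15,1.2,1.25,1.3,1.35,1.4):print(L,proj(S,w(F0,[grip(L,.09),grip(L,.034),bar(L,1.45),tab(L,1.45,.034)])).round(1).tolist())
print("obs 332.4 210 | 323.6 227 | 313-315 215 | 316.4 199.6")
E
```

```text
1.1 [[341.2, 216.6], [326.8, 230.4], [324.9, 215.0], [331.4, 204.3]]
1.15 [[339.7, 215.1], [326.3, 229.9], [323.6, 214.4], [329.4, 203.1]]
1.2 [[338.1, 213.5], [325.7, 229.3], [322.3, 213.7], [327.4, 202.0]]
1.25 [[336.4, 212.1], [325.1, 228.8], [321.0, 213.2], [325.4, 201.0]]
1.3 [[334.7, 210.7], [324.5, 228.3], [319.7, 212.7], [323.4, 200.2]]
1.35 [[333.0, 209.5], [323.9, 227.8], [318.3, 212.3], [321.3, 199.4]]
1.4 [[331.3, 208.2], [323.2, 227.3], [317.0, 211.9], [319.3, 198.7]]
obs 332.4 210 | 323.6 227 | 313-315 215 | 316.4 199.6
```

The grip fits lever ≈ 1.36 rad. The loop has left its stop and is tipping towards the keeper, so I nudge once more, let it fall, then back off.

```bash
python3 -m pendant '[[[0,3,0,1,0,0,0],[0,3,0,1,0,0,0],[0,3,0,1,0,0,0]]]' | grep -E "time|wrist"
python3 -m pendant '[[[0,-10,0,-10,0,0,0],[0,-20,0,-40,0,0,0],[0,-20,0,-75,0,0,0],[0,-20,0,-110,0,0,0],[0,-20,0,-120,0,0,0]]]' | grep -E "time|wrist"
python3 - <<'E'
from h import *
tipF();delta([0,-.10,.22],0)
im=ctrl.camera("scene");a=cv2.resize(im[190:270,280:380,::-1],(400,320),interpolation=cv2.INTER_CUBIC)
im=ctrl.camera("top");b=cv2.resize(im[160:240,280:380,::-1],(400,320),interpolation=cv2.INTER_CUBIC)
cv2.imwrite("pics/s7.png",np.hstack([a,b]))
E
```

```text
time_s: 10.58
wrist_force: [0.5, -0.5, -0.2]
time_s: 11.0
wrist_force: [1.0, -1.0, 1.0]
tip in F mm [  -0.2845 -261.7101  169.4611] F force [ 0.9829 -1.0237  0.9691] t 11.0 q [-1.0611  0.43    1.623   0.4474  1.7307 -1.0067] open 0.002486333503217283
shift mm [272.2   2.3 126.4] turn [ 0.012 -0.774  0.002]
```

View pics/s7.png

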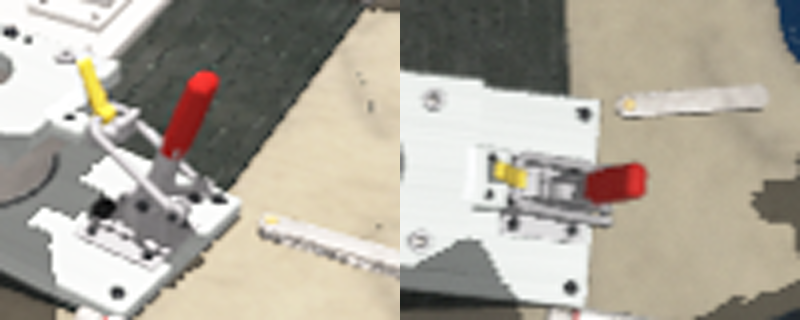

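```bash
python3 - <<'E'
from h import *
S=cam("scene");T=cam("top")
def res(p):
    L,q=p
    return np.r_[(proj(S,w(F0,[grip(L,.089),grip(L,.034),tab(L,q,.033),bar(L,q)]))-[[330.8,210.5],[323,227.5],[301.3,205.5],[306.8,218.8]]).ravel(),(proj(T,w(F0,[tab(L,q,.02)]))-[[280+110/4,160+174/4]]).ravel()]
o=least_squares(res,[1.4,.9]);L,q=o.x;print(o.x,o.fun.round(1))
print("bar",bar(L,q),"tabtip",tab(L,q,.034),"grip75",grip(L),"dirs",2.137+L-q)
K=np.array([0,-.1046,.074])
for a in (.032,.04,.05):print(a,leafp(a,K))
E
```

```text
[1.3754 0.862 ] [ 1.2 -1.3  0.6  0.1 -0.2 -0.9 -0.6 -0.5 -0.5 -0.1]
bar [ 0.     -0.0935  0.0777] tabtip [ 0.     -0.0776  0.1077] grip75 [ 0.     -0.1495  0.1116] dirs 2.650361754841242
0.032 [[ 0.     -0.1042  0.0803]]
0.04 [[ 0.     -0.104   0.0819]]
0.05 [[ 0.     -0.1039  0.0838]]
```

```bash
python3 -m pendant '[[[0,25,0,-30,0,-0.12,0],[0,60,0,-30,0,-0.24,0],[0,95,0,-20,0,-0.36,0],[0,130,0,0,0,-0.48,0],[0,165,0,20,0,-0.6,0]]]' | grep -E "time|wrist"
python3 -m pendant '[[[0,30,0,0,0,-0.12,0],[0,60,0,0,0,-0.17,0],[0,60,0,0,0,-0.17,0],[0,60,0,0,0,-0.17,0]]]' | grep -E "time|wrist"
python3 - <<'E'
from h import *
tipF();delta([0,-.085,.125],0)
E
```

```text
time_s: 11.52
wrist_force: [0.8, 1.1, 0.1]
time_s: 11.85
wrist_force: [-0.3, -0.3, -0.4]
tip in F mm [  -2.7365 -183.1488  227.575 ] F force [-0.3135 -0.2786 -0.3972] t 11.85 q [-0.6292 -0.0675  1.8758  0.0129  1.3338 -0.5044] open 0.0005446236370643575
shift mm [ 98.9   3.6 103.7] turn [ 0.006 -0.011  0.005]
```

```bash
python3 -m pendant '[[[0,40,3,0,0,-0.01,0.005],[0,80,4,10,0.006,-0.011,0.005],[0,99,4,45,0.006,-0.011,0.005],[0,99,4,80,0.006,-0.011,0.005],[0,99,4,98,0.006,-0.011,0.005]]]' | grep -E "time|wrist"
python3 -m pendant '[[[0,0,0,0,0,0,0],[0,0,0,0,0,0,0]]]' | grep -E "time|wrist"
python3 - <<'E'
from h import *
tipF();delta([0,-.085,.110],0)
E
```

```text
time_s: 12.27
wrist_force: [-0.6, 0.3, -0.4]
time_s: 12.43
wrist_force: [0.8, -0.1, 0.2]
tip in F mm [  0.3388 -88.1906 130.0908] F force [ 0.7544 -0.1074  0.247 ] t 12.4333 q [-0.4202  0.0408  1.9834 -0.0004  1.121  -0.2809] open -0.0036110412311265443
shift mm [ 3.3 -0.9 20.1] turn [-0.004 -0.001 -0.006]
```

```bash
python3 -m pendant '[[[0,4,-1,10,0,0,0],[0,4,-1,18,0,0,0],[0,4,-1,18,0,0,0]]]' | grep -E "wrist"
python3 -m pendant '[[[0,0,0,1,0,0,0],[0,0,0,1,0,0,0]]]' | grep -E "wrist"
python3 -m pendant '[[[0,0,0,1,0,0,0],[0,0,0,1,0,0,0]]]' | grep -E "wrist"
python3 -c "
from h import *
tipF()"
```

```text
wrist_force: [-0.1, -0.1, -0.5]
wrist_force: [0.3, -0.2, -0.7]
wrist_force: [0.9, 0.5, 0.2]
tip in F mm [  1.026  -83.9667 112.1723] F force [0.8574 0.453  0.172 ] t 13.0167 q [-0.4103  0.0674  1.9981 -0.0008  1.0739 -0.272 ] open -0.0016895576750179915
```

```bash
python3 -m pendant '[[[0,0,0,1,0,0,0],[0,0,0,1,0,0,0]]]' | grep -E "wrist"
python3 -m pendant '[[[0,0,0,1,0,0,0],[0,0,0,1,0,0,0]]]' | grep -E "wrist"
python3 -m pendant '[[[0,0,0,1,0,0,0],[0,0,0,1,0,0,0]]]' | grep -E "wrist"
python3 -c "
from h import *
tipF()"
```

```text
wrist_force: [-0.5, -0.6, 0.2]
wrist_force: [0.2, 0.2, 0.1]
wrist_force: [-1.9, 1.7, 4.2]
tip in F mm [  1.0141 -83.7483 109.1826] F force [-1.8872  1.6531  4.1806] t 13.5167 q [-0.4101  0.0727  1.9997 -0.0004  1.0675 -0.2719] open 0.0007397623931629748
```

```bash
python3 -m pendant '[[[0,0,0,0.3,0,0,0],[0,0,0,0.3,0,0,0],[0,0,0,0.3,0,0,0],[0,0,0,0.3,0,0,0]]]' | grep -E "wrist"
python3 -c "
from h import *
tipF()"
```

```text
wrist_force: [-1.1, 0.8, 6.6]
tip in F mm [  1.0547 -83.7643 109.1114] F force [-1.084   0.8255  6.5831] t 13.85 q [-0.4101  0.0728  1.9998 -0.0004  1.0672 -0.2719] open -0.0019415374543417924
```

```bash
python3 -m pendant '[[[0,0,0,-10,0,0,0],[0,0,0,-25,0,0,0],[0,-15,-1,-40,0,0,0],[0,-25,-1,-40,0,0,0],[0,-25,-1,-40,0,0,0]]]' | grep -E "wrist"
python3 - <<'E'
from h import *
def tip(L,r=.08):
    b=L-.087;return PIN+r*d(b)+.0065*np.array([0,np.sin(b),np.cos(b)])+[0,.011,0]
s=tip(1.50)+[0,.008,0]
tipF();delta(s,0)
for L in (1.5,1.375,1.25,1.1,.95,.8,.65,.5,.35,.2,.1,.05,0): p=tip(L);print(L,(p*1000).round(1),"rel x,z",((p-s)[1]*1000).round(1),(-(p-s)[2]*1000).round(1))
im=ctrl.camera("scene");a=cv2.resize(im[190:270,280:380,::-1],(400,320),interpolation=cv2.INTER_CUBIC)
cv2.imwrite("pics/s8.png",a)
E
```

```text
wrist_force: [-0.1, -0.4, -0.2]
tip in F mm [   0.5132 -110.5243  149.547 ] F force [-0.1177 -0.4367 -0.2451] t 14.2667 q [-0.4676  0.0087  1.9713 -0.0012  1.1573 -0.3276] open 0.0018438485934503292
shift mm [-5.6  0.1 29.9] turn [ 0.004  0.002 -0.007]
1.5 [   0.  -123.8  119.6] rel x,z -8.0 -0.0
1.375 [   0.  -133.7  118.2] rel x,z -17.9 1.4
1.25 [   0.  -143.4  115.6] rel x,z -27.6 4.0
1.1 [   0.  -154.4  110.9] rel x,z -38.7 8.7
0.95 [   0.  -164.7  104.6] rel x,z -48.9 15.0
0.8 [   0.  -173.9   96.8] rel x,z -58.1 22.8
0.65 [   0.  -181.8   87.8] rel x,z -66.0 31.8
0.5 [   0.  -188.3   77.7] rel x,z -72.5 42.0
0.35 [   0.  -193.2   66.7] rel x,z -77.4 53.0
0.2 [   0.  -196.4   55.1] rel x,z -80.6 64.5
0.1 [   0.  -197.5   47.1] rel x,z -81.8 72.5
0.05 [   0.  -197.8   43.1] rel x,z -82.0 76.5
0 [   0.  -197.9   39.1] rel x,z -82.1 80.5
```

View pics/s8.png

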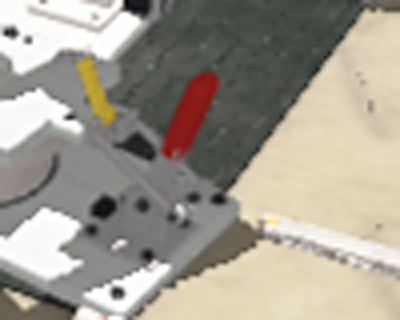

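The loop still lies in the keeper (tab at (97,95)) and the lever is still up (190,115). I go between them and push the lever down.

```bash
python3 -m pendant '[[[0,-6,0,15,0,0,0],[0,-6,0,30,0,0,0],[0,-6,0,30,0,0,0]]]' | grep -E "wrist"
python3 -m pendant '[[[0,-9,0,0,0,0,0],[0,-18,0,1.5,0,0,0],[0,-23,0,2.5,0,0,0],[0,-28,0,4,0,0,0],[0,-28,0,4,0,0,0]]]' | grep -E "wrist"
python3 -m pendant '[[[0,-4,0,1.5,0,0,0],[0,-8,0,3,0,0,0],[0,-11,0,5,0,0,0],[0,-11,0,5,0,0,0]]]' | grep -E "wrist"
python3 - <<'E'
from h import *
tipF();delta([0,-.1647,.1046],0)
im=ctrl.camera("scene");a=cv2.resize(im[190:270,280:380,::-1],(400,320),interpolation=cv2.INTER_CUBIC)
cv2.imwrite("pics/s9.png",a)
E
```

```text
wrist_force: [-0.5, 0.1, -0.3]
wrist_force: [-0.5, -0.0, 0.1]
wrist_force: [0.2, 0.0, 0.5]
tip in F mm [  -0.6649 -154.4269  109.3511] F force [0.2022 0.0052 0.4697] t 15.3167 q [-0.5603  0.0837  1.9873 -0.0009  1.0691 -0.4216] open -0.0028420714410655953
shift mm [-10.5   0.9   4.8] turn [ 0.001  0.001 -0.005]
```

```bash
python3 -m pendant '[[[0,-3.5,0,1.5,0,0,0],[0,-7,0,3,0,0,0],[0,-10.5,0,5,0,0,0],[0,-10.5,0,5,0,0,0]]]' | grep -E "wrist"
python3 -m pendant '[[[0,-3,0,2.5,0,0,0],[0,-6,0,5,0,0,0],[0,-9,0,8,0,0,0],[0,-9,0,8,0,0,0]]]' | grep -E "wrist"
python3 -c "
from h import *
tipF()"
```

```text
wrist_force: [-0.7, 0.5, -0.2]
wrist_force: [0.3, -0.2, -0.6]
tip in F mm [  -0.9397 -173.8697   96.0345] F force [ 0.3426 -0.1807 -0.6457] t 16.0333 q [-0.5997  0.1144  1.9862 -0.0008  1.0401 -0.4609] open 0.0009551088232076268
```

```bash
python3 - <<'E'
from h import *
for c in ("scene","top"):
    im=ctrl.camera(c);cv2.imwrite(f"pics/{c}10.png",im[:,:,::-1]);hsv=cv2.cvtColor(im,cv2.COLOR_RGB2HSV)
    r=((hsv[...,0]<6)|(hsv[...,0]>174))&(hsv[...,1]>170)&(hsv[...,2]>60)
    y=(hsv[...,0]>20)&(hsv[...,0]<32)&(hsv[...,1]>150)&(hsv[...,2]>80)
    C=cam(c)
    for n,m in (("red",r),("yel",y)):
        m=m.copy();m[:170]=0;m[260:]=0;m[:,:270]=0;m[:,385:]=0
        v,u=np.where(m);print(c,n,len(u),(u.mean(),v.mean(),u.min(),u.max(),v.min(),v.max()) if len(u) else "")
    for L in (.6,.8,1.0,1.2,1.37):print(L,proj(C,w(F0,[grip(L,.062)])).round(1))
    for L,q in ((1.375,.86),(.8,.55)):print("tab",proj(C,w(F0,tab(L,q,.02))).round(1))
E
```

```text
scene red 127 (np.float64(338.8503937007874), np.float64(231.40944881889763), np.int64(328), np.int64(349), np.int64(226), np.int64(237))
scene yel 44 (np.float64(308.54545454545456), np.float64(212.5909090909091), np.int64(307), np.int64(310), np.int64(206), np.int64(219))
0.6 [[341.7 236. ]]
0.8 [[339.2 230.8]]
1.0 [[335.9 225.9]]
1.2 [[331.8 221.6]]
1.37 [[327.9 218.4]]
tab [[303.1 210.1]]
tab [[309.  211.5]]
top red 20 (np.float64(335.8), np.float64(206.65), np.int64(334), np.int64(338), np.int64(204), np.int64(209))
top yel 11 (np.float64(313.0), np.float64(203.54545454545453), np.int64(312), np.int64(314), np.int64(201), np.int64(205))
0.6 [[347.4 209.3]]
0.8 [[345.4 208.4]]
1.0 [[342.5 207.6]]
1.2 [[338.6 206.8]]
1.37 [[334.7 206.1]]
tab [[307.  203.4]]
tab [[313.8 203.9]]
```

```bash
python3 -m pendant '[[[0,-3,1,3,0,0,0],[0,-5,1,6,0,0,0],[0,-8,1,9,0,0,0],[0,-8,1,9,0,0,0]]]' | grep -E "wrist"
python3 -m pendant '[[[0,-2,0,3,0,0,0],[0,-4,0,6,0,0,0],[0,-6.5,0,10,0,0,0],[0,-6.5,0,10,0,0,0]]]' | grep -E "wrist"
python3 - <<'E'
from h import *
tipF()
im=ctrl.camera("scene");a=cv2.resize(im[190:270,280:380,::-1],(800,600),interpolation=cv2.INTER_CUBIC)
cv2.imwrite("pics/s11.png",a)
E
```

```text
wrist_force: [0.2, 1.6, 0.7]
wrist_force: [1.0, 0.8, 0.4]
tip in F mm [   0.1249 -188.2073   76.9087] F force [1.0003 0.7922 0.3853] t 16.8 q [-0.6268  0.1574  1.9853 -0.0005  0.9976 -0.4883] open 0.0001110789955454759
```

View pics/s11.png

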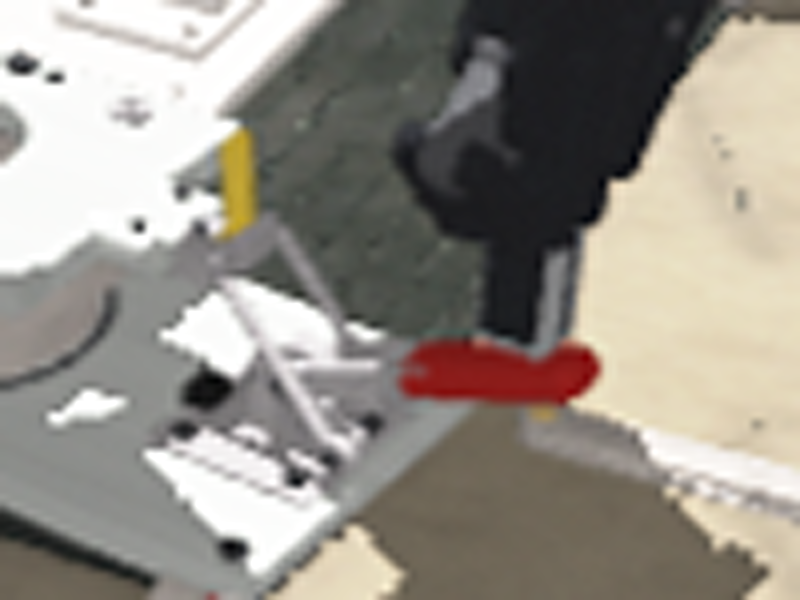

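```bash
python3 - <<'E'
from h import *
S=cam("scene");K=np.array([0,-.1046,.074])
for L in (.45,.5,.55):
  for q in (.1,.2,.3,.4,.5):
    k=bar(L,q)-leafp(.03,K)[0]
    print(L,q,proj(S,w(F0,[tab(L,q,.034),tab(L,q,.006),bar(L,q)-[.015,0,0],bar(L,q)+[.015,0,0]])).round(1).tolist(),(k*1000).round(1)[1:])
f=lambda a:[280+a[0]/8,190+a[1]/7.5]
print("obs tabtip,tabbase,wireL,wireR,grip ends",[np.round(f(a),1).tolist() for a in ((236,130),(236,232),(225,285),(280,225),(410,370),(590,372))],proj(S,w(F0,[grip(.5,.034),grip(.5,.09)])).round(1).tolist())
print("lip top hi/mid/lo",[proj(S,w(F0,leafp(.03,[0,-.10985,.07975+h]))).round(1).tolist() for h in(.004,0,-.004)])
E
```

```text
0.45 0.1 [[303.5, 209.2], [306.1, 220.8], [303.0, 226.2], [310.3, 220.3]] [  8.5 -14.3]
0.45 0.2 [[306.6, 208.0], [308.2, 219.6], [304.8, 225.0], [312.1, 219.1]] [ 4.2 -9.3]
0.45 0.3 [[309.9, 207.3], [310.4, 218.6], [306.8, 224.0], [314.1, 218.1]] [-0.5 -4.7]
0.45 0.4 [[313.4, 206.9], [312.8, 218.0], [308.9, 223.3], [316.3, 217.3]] [-5.7 -0.7]
0.45 0.5 [[317.1, 206.9], [315.3, 217.6], [311.2, 222.8], [318.6, 216.9]] [-11.3   2.9]
0.5 0.1 [[302.3, 209.6], [305.5, 221.2], [302.5, 226.6], [309.8, 220.7]] [  9.8 -16. ]
0.5 0.2 [[305.3, 208.3], [307.4, 219.9], [304.2, 225.3], [311.5, 219.4]] [  5.7 -10.8]
0.5 0.3 [[308.5, 207.3], [309.5, 218.8], [306.1, 224.2], [313.4, 218.3]] [ 1.2 -6. ]
0.5 0.4 [[312.0, 206.8], [311.9, 218.0], [308.1, 223.4], [315.5, 217.4]] [-3.7 -1.6]
0.5 0.5 [[315.6, 206.6], [314.3, 217.5], [310.4, 222.8], [317.7, 216.8]] [-9.1  2.2]
0.55 0.1 [[301.2, 210.1], [304.9, 221.7], [302.0, 227.1], [309.3, 221.2]] [ 10.9 -17.7]
0.55 0.2 [[304.0, 208.6], [306.7, 220.2], [303.6, 225.7], [310.9, 219.7]] [  7.2 -12.3]
0.55 0.3 [[307.1, 207.5], [308.7, 219.0], [305.4, 224.4], [312.7, 218.5]] [ 2.9 -7.3]
0.55 0.4 [[310.5, 206.7], [311.0, 218.1], [307.4, 223.5], [314.7, 217.5]] [-1.8 -2.7]
0.55 0.5 [[314.0, 206.3], [313.4, 217.4], [309.5, 222.7], [316.8, 216.8]] [-7.   1.4]
obs tabtip,tabbase,wireL,wireR,grip ends [[309.5, 207.3], [309.5, 220.9], [308.1, 228.0], [315.0, 220.0], [331.2, 239.3], [353.8, 239.6]] [[331.5, 238.5], [354.1, 238.7]]
lip top hi/mid/lo [[[312.7, 216.1]], [[312.6, 217.7]], [[312.5, 219.2]]]
```

The fit (lever ≈ 0.47, loop ≈ 0.3) puts the bar at the lip in the groove, with the keeper set low. The loop is hooked, so I press on.

```bash
python3 -m pendant '[[[0,-1.5,0,3,0,0,0],[0,-3,0,6,0,0,0],[0,-5,0,10,0,0,0],[0,-5,0,10,0,0,0]]]' | grep -E "wrist"
python3 -m pendant '[[[0,-1,0,4,0,0,0],[0,-2,0,7,0,0,0],[0,-3,0,11,0,0,0],[0,-3,0,11,0,0,0]]]' | grep -E "wrist"
python3 -m pendant '[[[0,-1,0,3,0,0,0],[0,-1,0,6,0,0,0],[0,-1,0,8,0,0,0],[0,-1,0,8,0,0,0]]]' | grep -E "wrist"
python3 - <<'E'
from h import *
tipF()
E
```

```text
wrist_force: [0.6, -0.1, 1.9]
wrist_force: [0.3, 0.5, -0.3]
wrist_force: [-0.1, 0.1, 0.5]
tip in F mm [   0.0751 -196.8835   48.1682] F force [-0.1126  0.1427  0.5195] t 17.85 q [-0.6436  0.2164  1.9902 -0.0004  0.934  -0.5053] open -0.001160805460399234
```

```bash
python3 -m pendant '[[[0,0,0,3,0,0,0],[0,0,0,6,0,0,0],[0,0,0,7,0,0,0],[0,0,0,7,0,0,0]]]' | grep -E "wrist"
python3 -m pendant '[[[0,0,0,1,0,0,0],[0,0,0,2,0,0,0],[0,0,0,2,0,0,0]]]' | grep -E "wrist"
python3 -m pendant '[[[0,0,0,-20,0,0,0],[0,0,0,-60,0,0,0],[0,0,0,-100,0,0,0],[0,60,0,-120,0,0,0],[0,100,0,-120,0,0,0]]]' | grep -E "wrist"
python3 - <<'E'
from h import *
tipF()
im=ctrl.camera("scene");cv2.imwrite("pics/s12.png",im[:,:,::-1]);hsv=cv2.cvtColor(im,cv2.COLOR_RGB2HSV)
r=((hsv[...,0]<6)|(hsv[...,0]>174))&(hsv[...,1]>170)&(hsv[...,2]>60)
y=(hsv[...,0]>20)&(hsv[...,0]<32)&(hsv[...,1]>150)&(hsv[...,2]>80)
C=cam("scene")
for n,m in (("red",r),("yel",y)):
    m=m.copy();m[:195]=0;m[280:]=0;m[:,:270]=0;m[:,385:]=0
    v,u=np.where(m);print(n,len(u),u.mean(),v.mean(),u.min(),u.max(),v.min(),v.max())
for L in (0,.1,.2,.3):print(L,proj(C,w(F0,[grip(L,.062),grip(L,.034),grip(L,.09)])).round(1).tolist())
K=np.array([0,-.1046,.074])
for q in (-.2,-.1,0,.1,.2):print("tab",q,proj(C,w(F0,[tab(0,q,.02),tab(0,q,.034)])).round(1).tolist(),((bar(0,q)-leafp(0,K)[0])*1000).round(1))
E
```

```text
wrist_force: [1.6, 0.2, 0.7]
wrist_force: [-4.5, 2.0, 9.2]
wrist_force: [1.5, 0.2, -0.3]
tip in F mm [   3.3028 -117.5364  161.6476] F force [ 1.5212  0.2299 -0.3163] t 18.85 q [-0.4807 -0.0046  1.9572 -0.0007  1.1794 -0.3376] open -0.0009938492713030048
red 187 343.0 251.52941176470588 331 354 244 259
yel 39 310.2564102564103 214.92307692307693 308 312 209 221
0 [[343.3, 251.0], [332.0, 245.2], [354.9, 257.0]]
0.1 [[343.7, 248.7], [332.2, 244.0], [355.5, 253.7]]
0.2 [[343.8, 246.3], [332.2, 242.6], [355.7, 250.1]]
0.3 [[343.7, 243.8], [332.1, 241.3], [355.6, 246.4]]
tab -0.2 [[305.4, 214.8], [304.9, 209.1]] [ 0.  10.4 -8.1]
tab -0.1 [[308.2, 214.1], [308.2, 208.5]] [ 0.   5.4 -3.8]
tab 0 [[311.2, 213.8], [311.8, 208.4]] [0. 0. 0.]
tab 0.1 [[314.4, 213.8], [315.5, 208.6]] [ 0.  -5.7  3.3]
tab 0.2 [[317.6, 214.2], [319.4, 209.3]] [  0.  -11.7   6. ]
```

```bash
python3 -m pendant '[[[0,0,-3,0,0,0,0],[0,0,-3,0,0,0,0]]]' | grep wrist
python3 -c "
from h import *
delta([0,-.0594,.082])"
```

```text
wrist_force: [-0.4, 0.3, -0.2]
shift mm [55.6  2.9 75.2] turn [ 0.001  0.001 -0.003]
```

```bash
python3 -m pendant '[[[0,30,3,0,0,0,0],[0,56,3,10,0,0,0],[0,56,3,45,0,0,0],[0,56,3,75,0,0,0],[0,56,3,75,0,0,0]]]' | grep wrist
python3 -m pendant '[[[0,0,0,3,0,0,0],[0,0,0,5,0,0,0],[0,0,0,5,0,0,0]]]' | grep wrist
python3 -c "
from h import *
tipF()"
python3 -m pendant '[[[0,0,0,1,0,0,0],[0,0,0,1,0,0,0]]]' | grep wrist
python3 -c "
from h import *
tipF()"
python3 -m pendant '[[[0,0,0,1,0,0,0],[0,0,0,1,0,0,0]]]' | grep wrist
python3 -c "
from h import *
tipF()"
```

```text
wrist_force: [-2.6, 0.3, -1.6]
wrist_force: [-1.0, 0.0, -0.1]
tip in F mm [  2.0115 -60.9082  78.4846] F force [-1.0434  0.0061 -0.1216] t 19.7333 q [-0.3593  0.1291  2.0141 -0.0009  0.9951 -0.2196] open 0.0028828300677390594
wrist_force: [-0.9, 0.6, -0.5]
tip in F mm [  1.887  -60.4547  77.5276] F force [-0.8979  0.5525 -0.5431] t 19.9 q [-0.3584  0.1304  2.0151 -0.0009  0.9924 -0.2194] open 0.0029440928229570802
wrist_force: [0.5, -0.3, -0.0]
tip in F mm [  1.2227 -60.069   75.8278] F force [ 0.4724 -0.3223 -0.0029] t 20.0667 q [-0.3579  0.1331  2.0165 -0.0009  0.9897 -0.2194] open -0.001561244405763749
```

Already lower than the free plate's contact height, with no touch yet. I continue in half-millimetre steps.

```bash
python3 -m pendant '[[[0,0,0,1,0,0,0],[0,0,0,1,0,0,0]]]' | grep wrist
python3 -m pendant '[[[0,0,0,0.7,0,0,0],[0,0,0,0.7,0,0,0]]]' | grep wrist
python3 -m pendant '[[[0,0,0,0.7,0,0,0],[0,0,0,0.7,0,0,0]]]' | grep wrist
python3 -c "
from h import *
tipF()"
```

```text
wrist_force: [-0.2, 0.0, -1.0]
wrist_force: [0.7, 0.8, -0.3]
wrist_force: [0.4, -0.6, 0.1]
tip in F mm [  0.7895 -59.9269  72.7909] F force [ 0.4416 -0.566   0.1416] t 20.5667 q [-0.3578  0.1388  2.0178 -0.0008  0.984  -0.2193] open 0.002295523766090831
```

The plate has been drawn more than 2 mm below the height where I measured 13 N on the pads, so it is clamped. I back off and hand in.

```bash
python3 -m pendant '[[[0,0,0,-20,0,0,0],[0,0,0,-60,0,0,0],[0,0,0,-100,0,0,0],[0,0,0,-100,0,0,0],[0,0,0,-100,0,0,0]]]' | grep wrist
python3 -c "
from h import *
tipF();print(ctrl.hand_in())"
```

```text
wrist_force: [-0.9, 0.2, -0.6]
tip in F mm [  2.8591 -60.2706 175.6907] F force [-0.8953  0.1645 -0.6468] t 20.9833 q [-0.3575 -0.027   1.9481 -0.0008  1.2129 -0.2194] open -0.0016778080193472506
the job is handed in; nothing more can be done
None
```

I handed the job in at about 21 s with the plate lowered, the loop hooked and pressed into the groove, and the lever home. The hand-in returned no verdict, and the clamp is inferred from the plate sitting over 2 mm below its 13 N pad height, because I met almost no lever resistance on the way down.

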